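# Spread the snap ring over the mill axle and hold it at the groove

## Robot

A 6-joint arm with a two-finger parallel gripper is mounted at the origin on the work surface. World frame = base frame: x ahead of the robot, y to its left, z up, the work surface at z = 0. Lengths are in m, angles in degrees, forces in N, time in s.
With the tool pointing down it reaches from about 0.25 to 0.725 m from the base axis. Payload 9.7 kg.
Tool frame: the origin (TCP) lies midway between the tips of the shut fingers; the grasp point (between the pads) lies 19 mm behind it (bot.pinch_z is the distance from the TCP to the grasp point, in m); z points along the fingers, y is the line along which they close (so a half turn about z gives the same grasp; the last joint's range is limited). The gripper opens to 85 mm and grips with 20 to 120 N. Pads are 22 mm wide; open, the fingers measure 114 mm over their backs; the gripper's body (76 mm by 85 mm) begins 54 mm behind the grasp point. The pads swing forward as they close: fully open they stand 13 mm farther back than shut.
Start: joints at [-70.588, 4.979, 10.078, 95.1, 0, 90], TCP at [0.183, -0.519, 0.21] pointing down, gripper open.
Joint ranges: [-179.16, 179.16], [-48.56, 103.87], [-65.8, 70.77], [-126.05, 130.52], [-82.76, 87.17], [-180, 180]. Speed limits (degrees/s): [127.2, 127.2, 147.25, 180, 180, 180].

## Interface

Orientations are given as [roll, pitch, yaw] about the fixed x, y, z axes, in that order (R = Rz(yaw) Ry(pitch) Rx(roll)).
In Python, from workcell import sensors, camera, camera_params, ticket, bot gives the robot as it stands.
- The arm moves only by the shell command python3 -m jog 'ROWS' [FORCE]. ROWS is JSON, a list that holds one entry, the list of rows, each a list of 5 numbers: the shift along the world's x, y, z in units of 50 mm (1.0 is 50 mm), then the turn about the world's z in units of 5 degrees (1.0 is 5 degrees), then the opening, from 0 (shut) to 1 (fully open). In form: [[[tx, ty, tz, yaw, grip], ...]]. A call has 1 to 8 rows; each row shifts and turns the commanded pose from where the row before left it; what a row does not reach is not made up. A row lasts 1/10 s, in which the tool goes at most 50 mm and 8.59 degrees, less where a joint would pass 70% of its speed; a pose out of reach is approached as far as the arm can. A call is refused whole if a number of a shift passes 1 or a number of a turn 1, either way. A call with a gripper value outside its range is refused whole. The fingers move at their own pace and stop on an object; FORCE is the grip in N (left out, the last holds). Time passes only in rows, so rows that do not move let the fingers close. It gives the time, the measured TCP pose, the force, the opening and the grip force at its end, in the units of the state.
- sensors.get_obs(): the state, without advancing time (a new reading comes with each control period).
- camera(name): name is "side" or "top" or "wrist"; returns the picture (420x560x3 uint8, blue, green, red); there is no depth.
- camera_params(name): a dict with "fx", "fy", "cx", "cy" (pixels), "T" (4x4, takes a point from camera to world coordinates); the wrist camera has in their place "tool_from_camera" (4x4, takes a point from camera to tool coordinates, whose origin is the TCP and whose axes are the flange's). Camera axes: x right, y down, z forward; pixel columns grow to the right and rows downward; lengths in m; the calibration is good to about 2 mm. A picture is of the moment at which its call begins: read the wrist's pose just before it. camera_params takes no time and is no camera call.
- ticket.job_done(): hands the job in; it is judged then, once.
The state is a dict: "time": time; "q": joint angles; "qd": joint speeds; "joint_efforts": joint torques, N m; "ee_pos": TCP position; "tcp_rot": TCP orientation; "wrist_force": force on the tool from outside, world axes, zero at the start; "torque": the same for the moment, N m; "opening": finger opening in m; "grasp_force": force on a finger pad.
Only numpy, scipy, OpenCV 4.12 (cv2) and the standard library are available. Lean on these libraries where they do the work, as an engineer would, in place of code of your own. Each camera call takes 0.05 s, during which the arm holds its last target. There are 200 camera calls.

## Task

Take the steel axle pin of the came mill from the wooden rack and stand it upright, fully down, in the socket of the aluminium assembly block, and let go of it. Then pick up the snap-ring pliers by their red handles, squeeze them fully so that the brass ring on their tips is spread, bring the ring level over the pin's top and slide it down until it is at the pin's dark groove. Finish while holding it there: ring level around the groove, handles still fully squeezed, the pliers carried by the gripper alone and not leaning on the pin; leave the other things on the bench where they are.

Things in the scene. Friction and masses are not known exactly. Their poses are not given: they have to be found in the camera images.
- pin: loose round steel axle pin, 20 mm diameter, 120 mm long, about 0.26 kg, chamfered at both ends, upright at the start in the rack. Origin at the centre of its foot, z up its axis. In the rack the foot is 15 mm above the table, 80 mm of pin stands clear; good to grip 70 to 85 mm above its foot
- pin_foot (a point): centre of the pin's foot (same as its origin)
- groove (a point): centre of the pin's dark groove (7 mm high, 17 mm diameter), on the axis 100 mm above the foot, 20 mm below the top
- rack: fixed wooden rack 70 x 140 x 55 mm (x, y, z), origin under its centre. Two vertical blind holes 23.5 mm wide, 40 mm deep, at its y = +36 mm (the pin) and y = -36 mm (the dowel)
- block: fixed aluminium assembly block 80 x 80 x 50 mm, origin under its centre; vertical blind socket in the middle of its top, 22.4 mm wide, 40 mm deep (floor 10 mm above the table), mouth chamfered 3 mm
- block_hole0 (a point): centre of the socket's mouth, on the block's top 50 mm above the table; with the pin fully down the foot is 40 mm below it
- pliers: loose snap-ring pliers, about 0.19 kg, lying level on the rest, underside 50 mm above the table, brass ring permanently on the tips. Origin at the pivot on the underside; x points to the tips, y across, z up. A central bar (x -86 to +14 mm, 14 mm wide) has a red handle on either side (8 mm thick, z 0 to 16 mm, x -25 to -95 mm). Centre of mass about 45 mm behind the pivot
- handles (a point): the place to grip: between the handles, x = -60 mm, z = 8 mm in the pliers' frame. Here it is 50 mm over the handles' outer faces released, 40 mm when squeezed (along the pliers' y) to the stop, where the faces are parallel. Springs push out with about 5 N per handle at first, 11 N at the stop
- ring (a point): centre of the snap ring, x = 65 mm, z = 7 mm in the pliers' frame; the ring is 3 mm thick, lies in the pliers' xy plane, inner diameter 18 mm released, about 24 mm clear when fully spread
- jaw (a joint): spread of the pliers' jaws, rad: 0 released, 0.08 handles fully squeezed to the stop (ring fully spread)
- stand: fixed wooden pliers rest: foot 110 x 60 x 6 mm, on it an upright 90 mm long (x), 18 mm wide (y), top 50 mm above the table, under the pliers' central bar; the handles overhang it freely. Origin under its centre
- dowel: plain wooden dowel 18 mm thick, 85 mm long, standing in the other hole of the rack; origin at its foot; bystander
- marker: white marker pen with black cap, 135 mm long, lying; origin under its middle; bystander
- tin: round tin 64 mm across, 60 mm tall; origin under its centre; bystander
- oil: amber cutting-oil bottle 48 mm across, 110 mm tall; origin under its centre; bystander
- hammer: hammer 240 mm long, lying; bystander
- brush: brush 180 mm long, lying; bystander
- glasspiece: amber glass offcut 70 x 45 x 5 mm, flat on the table; bystander
- greenpiece: green glass offcut 60 x 50 x 5 mm, flat on the table; bystander

How it is judged (in metres and radians):
On the way, in this order (a step that is already met when the one before it is completed fails the run):
1. the pin stands upright, fully down in the block's socket, and is let go (horizontal distance between pin_foot and block_hole0 below 0.004 m and z of pin_foot in the frame of block_hole0 below -0.037 m and angle between pin's own z axis and vertical below 0.07 rad and contact force between the fingers and pin below 0.3 N), for 0.2 s.
2. the ring, fully spread, is above the pin's top (value of joint jaw above 0.065 rad and z of ring in the frame of groove above 0.02 m and horizontal distance between ring and groove below 0.025 m), for 0.05 s.
At the end, for the whole second after the job is handed in: Pin upright (0.07 rad), fully down (foot 37+ mm under the mouth). Ring within 3.5 mm of the groove's height, 5 mm of its axis; pliers level (0.15 rad), jaw over 0.065, held by the fingers (over 8 N), at rest, under 3 N on the pin, off the block; fingers off the pin (all of step 1 and z of ring in the frame of groove between -0.0035 and 0.0035 m and horizontal distance between ring and groove below 0.005 m and angle between pliers's own z axis and vertical below 0.15 rad and value of joint jaw above 0.065 rad and contact force between the fingers and pliers above 8 N and contact force between pliers and pin below 3 N and contact force between pliers and block below 0.3 N and linear speed of each of pliers, pin below 0.02 m/s); the arm keeps its last pose, push and grip.
It fails at once if another loose thing on the bench is moved by more than 30 mm (distance of any of dowel, marker, tin, oil, hammer, brush, glasspiece, greenpiece from where it was at the start of the episode above 0.03 m).
It also fails if it takes over 58 s, if anything falls off the work surface, if the arm or the gripper's body presses on something with over 40 N, if the wrist force passes 120 N, or if a joint passes its speed limit or range.

## Working session

There is one attempt and no reset: what is moved stays moved. The work goes in short steps, Python scripts to look and compute and a shell command to move; the robot and the scene stay as the last step left them, time stands still between calls to the robot, and variables do not carry over. Pictures are saved under pics/ and viewed, at most 10 in all, crops included, and the job is handed in when it is done.

```bash
mkdir -p pics; ls
python3 - <<'E'
from workcell import sensors, camera, camera_params, bot
import cv2
for n in ("top","side"):
    cv2.imwrite(f"pics/{n}0.png",camera(n))
    p=camera_params(n);print(n,p)
print(camera_params("wrist"))
print(sensors.get_obs(),bot.pinch_z)
E
```

```text
pics
top {'fx': 408.3860802541238, 'fy': 408.3860802541238, 'cx': 278.2823764189435, 'cy': 211.93018166278765, 'T': array([[ 1.69282101e-02, -9.96152084e-01,  8.59910487e-02,
         4.77892498e-01],
       [-9.99854992e-01, -1.70247794e-02, -3.89739453e-04,
         1.11611330e-02],
       [ 1.85221840e-03, -8.59719818e-02, -9.96295833e-01,
         1.12822265e+00],
       [ 0.00000000e+00,  0.00000000e+00,  0.00000000e+00,
         1.00000000e+00]])}
side {'fx': 531.1274098891096, 'fy': 531.1274098891096, 'cx': 277.27287037004766, 'cy': 211.27080596476208, 'T': array([[-0.92890996, -0.20876878,  0.30584617,  0.14244294],
       [-0.369831  ,  0.48121888, -0.79476627,  1.15321474],
       [ 0.01874343, -0.8513777 , -0.52421818,  0.8600013 ],
       [ 0.        ,  0.        ,  0.        ,  1.        ]])}
{'fx': 340.23044592305126, 'fy': 340.23044592305126, 'cx': 273.01595007386766, 'cy': 210.4505009753783, 'tool_from_camera': array([[-1.29894882e-05, -9.48883226e-01, -3.15627348e-01,
         8.11113870e-02],
       [ 9.99999740e-01, -2.39980343e-04,  6.80308085e-04,
        -4.9835
[... 163 characters left out ...]
 1.00000000e+00]])}
{'time': 0.1, 'q': array([-7.05892822e+01,  5.00863191e+00,  1.00394456e+01,  9.50986126e+01,
        1.51841009e-03,  9.00007858e+01]), 'qd': array([-0.00448443, -0.05544366,  0.1279572 , -0.10965977,  0.01673131,
       -0.10785169]), 'joint_efforts': array([ 2.27722394e-04, -5.21558654e+01,  4.65654337e+01,  1.60969736e-02,
       -7.09746757e-06, -4.31899892e-06]), 'ee_pos': array([ 0.18272004, -0.51852761,  0.20915146]), 'tcp_rot': array([-1.79932201e+02, -1.51747917e-03,  1.94099302e+01]), 'wrist_force': array([-0.21152135, -0.11076948, -0.00743206]), 'torque': array([-0.00696491, -0.03904555,  0.02964402]), 'grasp_force': 0.0, 'opening': 0.08560101815373997} 0.0187
```

View pics/top0.png

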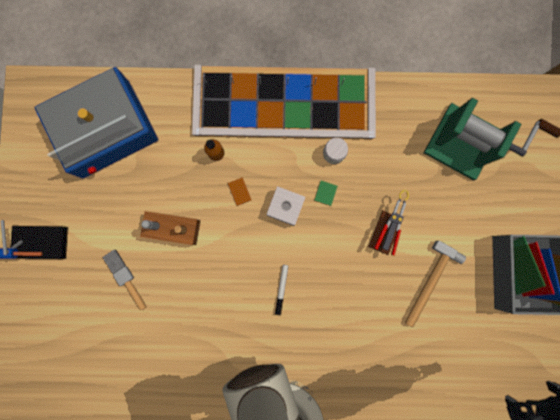

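View pics/side0.png

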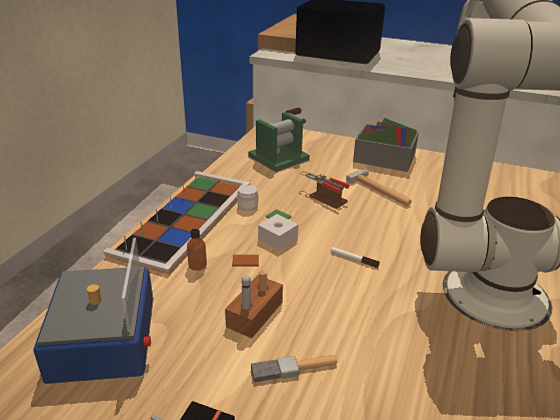

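The top view shows the pin's rack at about (168,228) px with the pin at (150,225), the block at (286,206) with its socket at (287,206), and the pliers from the red handles at (385,238) to the ring at (404,195). The side view shows the pin top at (246,281), the socket at (279,225) and the ring at about (310,175). I'll zoom in on these.

```bash
cat > h.py <<'E'
import numpy as np, cv2
from scipy.spatial.transform import Rotation as R
from workcell import sensors, camera, camera_params, bot
def cam(n,obs=None):
    p=camera_params(n)
    if n=="wrist":
        T=np.eye(4);T[:3,:3]=R.from_euler("xyz",obs["tcp_rot"],degrees=True).as_matrix();T[:3,3]=obs["ee_pos"]
        T=T@p["tool_from_camera"]
    else: T=p["T"]
    return p,T
def ray(n,u,v,obs=None):
    p,T=cam(n,obs)
    return T[:3,3],T[:3,:3]@np.array([(u-p["cx"])/p["fx"],(v-p["cy"])/p["fy"],1])
def plane(n,u,v,z,obs=None):
    o,d=ray(n,u,v,obs); return o+d*(z-o[2])/d[2]
def proj(n,P,obs=None):
    p,T=cam(n,obs); c=T[:3,:3].T@(np.asarray(P)-T[:3,3])
    return np.array([p["fx"]*c[0]/c[2]+p["cx"],p["fy"]*c[1]/c[2]+p["cy"]])
E
python3 - <<'E'
import cv2,numpy as np
t=cv2.imread("pics/top0.png");s=cv2.imread("pics/side0.png")
def c(i,x,y,w,h,k): return cv2.resize(i[y:y+h,x:x+w],None,fx=k,fy=k,interpolation=cv2.INTER_CUBIC)
a=np.hstack([c(t,130,200,80,58,5),c(t,360,180,80,58,5)])
b=np.hstack([c(s,220,255,80,60,5),c(s,290,160,80,60,5)])
cv2.imwrite("pics/crop0.png",np.vstack([a,b]))
from h import *
for n,u,v,z in [("top",287,206,.05),("top",149,225,.135),("top",388,232,.066),("top",404,195,.057),("side",246,281,.135),("side",279,225,.05)]: print(n,u,v,plane(n,u,v,z).round(4))
E
```

```text
top 287 206 [ 0.5871 -0.0121  0.05  ]
top 149 225 [0.5263 0.3247 0.135 ]
top 388 232 [ 0.5221 -0.2755  0.066 ]
top 404 195 [ 0.6209 -0.3208  0.057 ]
side 246 281 [0.5215 0.3455 0.135 ]
side 279 225 [ 0.5836 -0.0088  0.05  ]
```

View pics/crop0.png

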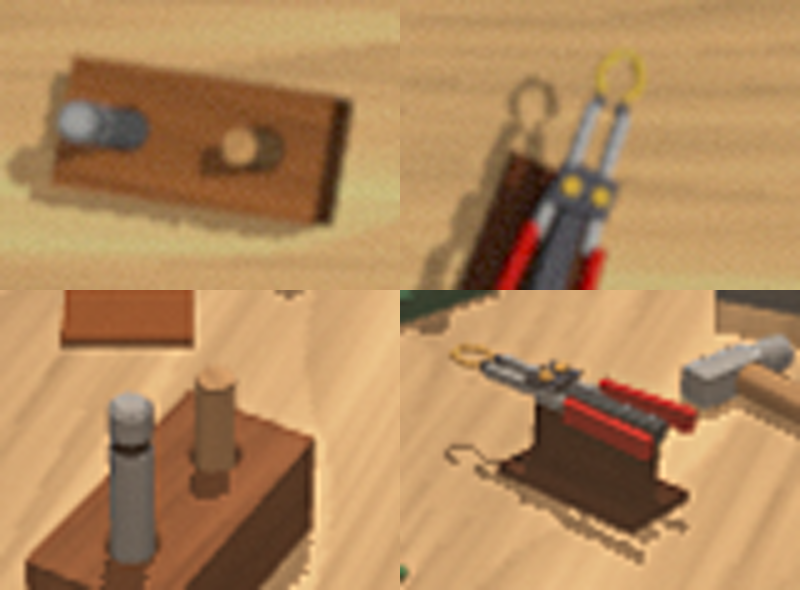

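The crop confirms the pin top at (145.6,224), the ring at (404,195), the pivot screws at about (397,218), and the rack yawed about -8°. I'll take wrist looks over the pliers and the block on the way to the pin.

```bash
python3 -m jog '[[[0.96,0.65,0,0,1],[0.96,0.65,0,0,1],[0.96,0.65,0,0,1],[0.96,0.65,0,0,1],[0.96,0.65,0,0,1],[0.96,0.65,0,0,1],[0.96,0.65,0,0,1],[0,0,0,0,1]]]' 60
cat > look.py <<'E'
import sys,pickle,cv2
from workcell import sensors,camera
n=sys.argv[1]; o=sensors.get_obs(); i=camera("wrist")
cv2.imwrite(f"pics/{n}.png",i); pickle.dump(o,open(f"pics/{n}.pkl","wb")); print(o["time"],o["ee_pos"],o["tcp_rot"])
E
python3 look.py w_pl
python3 -m jog '[[[0.1,0.96,0,1,1],[0.1,0.96,0,1,1],[0.1,0.96,0,1,1],[0.1,0.96,0,1,1],[0.1,0.96,0,1,1],[0.1,0.96,0,1,1],[0,0,0,0,1],[0,0,0,0,1]]]'
python3 look.py w_bl
python3 -m jog '[[[-0.1,0.92,0,1,1],[-0.1,0.92,0,1,1],[-0.1,0.92,0,1,1],[-0.1,0.92,0,1,1],[-0.1,0.92,0,1,1],[-0.1,0.92,0,1,1],[-0.1,0.92,0,0.5,1],[0,0,0,0,1]]]'
python3 look.py w_pin
python3 - <<'E'
import cv2,numpy as np
a=[cv2.resize(cv2.imread(f"pics/{n}.png"),(400,300)) for n in("w_pl","w_bl","w_pin")]
cv2.imwrite("pics/m1.png",np.vstack([np.hstack(a[:2]),np.hstack([a[2],a[2]*0])]))
E
```

```text
time: 0.9
ee_pos: [0.4763, -0.3189, 0.2085]
tcp_rot: [-179.9, -0.0, 19.7]
wrist_force: [-1.2, -0.6, -0.2]
opening: 0.0851
grasp_force: 0.0
0.9 [ 0.47634246 -0.31888333  0.20851109] [-1.79899775e+02 -8.80865051e-03  1.97246490e+01]
time: 1.75
ee_pos: [0.5023, -0.0344, 0.2098]
tcp_rot: [180.0, 0.0, 49.5]
wrist_force: [0.1, -0.2, 0.2]
opening: 0.0853
grasp_force: 0.0
1.75 [ 0.50228926 -0.03440281  0.20975928] [1.79992846e+02 2.49298717e-02 4.94656998e+01]
time: 2.6
ee_pos: [0.4676, 0.2898, 0.2088]
tcp_rot: [-179.9, 0.0, 82.0]
wrist_force: [-0.8, -1.5, -0.9]
opening: 0.0851
grasp_force: 0.0
2.6 [0.467644   0.2898397  0.20880697] [-1.79936992e+02  1.22365990e-03  8.20490420e+01]
```

View pics/m1.png

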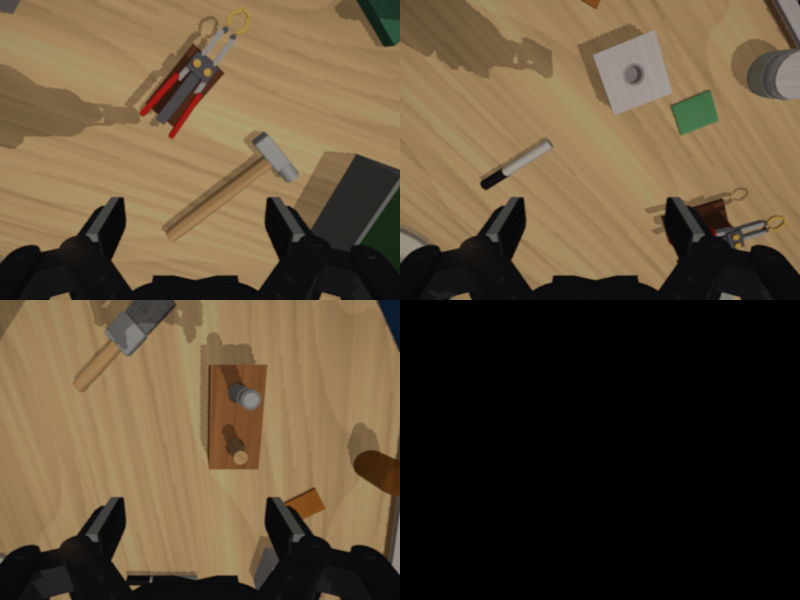

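The wrist views show the ring at (333,29) and the screws at (283,94) in full-image pixels, the socket at (326,104) and the pin top at (351,138). I'll refine these with masks.

```bash
cat > meas.py <<'E'
from h import *; import pickle
def load(n): return cv2.imread(f"pics/{n}.png"),pickle.load(open(f"pics/{n}.pkl","rb"))
def blobs(m,amin=8):
    n,l,s,c=cv2.connectedComponentsWithStats(m.astype(np.uint8)*255); return [(s[i,4],c[i].round(1),s[i,:4]) for i in range(1,n) if s[i,4]>=amin],l
E
python3 - <<'E'
from meas import *
i,o=load("w_pl"); h=cv2.cvtColor(i,cv2.COLOR_BGR2HSV)
roi=np.zeros(i.shape[:2],bool); roi[0:200,180:370]=1
y=roi&(h[...,0]>20)&(h[...,0]<35)&(h[...,1]>150)&(h[...,2]>100)
for b in blobs(y)[0]: print("yel",b,plane("wrist",*b[1],.057,o).round(4))
e=[c for c in cv2.findContours(y.astype(np.uint8),0,1)[0]];c=max(e,key=cv2.contourArea);f=cv2.minEnclosingCircle(c);print(f,plane("wrist",*f[0],.057,o))
r=roi&((h[...,0]<6)|(h[...,0]>174))&(h[...,1]>180)&(h[...,2]>90)
for b in blobs(r,30)[0]: print("red",b,plane("wrist",*b[1],.066,o).round(4))
i,o=load("w_bl"); g=cv2.cvtColor(i,cv2.COLOR_BGR2GRAY)
roi=np.zeros(g.shape,bool); roi[85:125,305:348]=1
for b in blobs(roi&(g<110),30)[0]: print("sock",b,plane("wrist",*b[1],.05,o).round(4))
h=cv2.cvtColor(i,cv2.COLOR_BGR2HSV); roi[:]=0; roi[30:170,255:385]=1
m=roi&(h[...,1]<45)&(h[...,2]>110); c=max(cv2.findContours(m.astype(np.uint8),0,1)[0],key=cv2.contourArea); b=cv2.minAreaRect(c); print("block",b,plane("wrist",*b[0],.05,o))
i,o=load("w_pin"); h=cv2.cvtColor(i,cv2.COLOR_BGR2HSV)
print(i[128:150:3,335:368:3].mean(2).round().astype(int)); 
m=np.zeros(h.shape[:2],bool); m[115:160,325:375]=1; m&=(h[...,1]<60)&(h[...,2]>115)
for b in blobs(m)[0]: print("pin",b,plane("wrist",*b[1],.135,o).round(4))
E
```

```text
yel (np.int32(300), array([335.4,  26.8]), array([318,  11,  33,  37], dtype=int32)) [ 0.6225 -0.3211  0.057 ]
yel (np.int32(40), array([275.8,  87.4]), array([272,  84,   8,   8], dtype=int32)) [ 0.5613 -0.2906  0.057 ]
yel (np.int32(33), array([289.9, 100.4]), array([287,  97,   7,   8], dtype=int32)) [ 0.5554 -0.306   0.057 ]
((334.6000061035156, 29.100000381469727), 18.258522033691406) [ 0.62069899 -0.32111669  0.057     ]
red (np.int32(719), array([223.8, 131. ]), array([196, 101,  54,  61], dtype=int32)) [ 0.5116 -0.2597  0.066 ]
red (np.int32(591), array([259.5, 160.2]), array([237, 131,  47,  63], dtype=int32)) [ 0.4977 -0.2978  0.066 ]
sock (np.int32(480), array([327.8, 104. ]), array([316,  91,  25,  26], dtype=int32)) [ 0.5892 -0.0094  0.05  ]
block ((327.572998046875, 101.20071411132812), (91.67257690429688, 93.21041107177734), 70.01689147949219) [ 0.59047835 -0.00734349  0.05      ]
[[ 80  73  68  93  99 100 102 103 100  76  81]
 [ 78  65  94  98 119 132 133 126 106  97  82]
 [ 63  87  99 124 138 135 133 132 128 108  85]
 [ 60  96 108 136 135 133 132 135 137 117  92]
 [ 64 103 115 133 132 134 137 138 137 119  93]
 [ 78 102 108 133 136 138 137 136 133 113  84]
 [ 81  92 105 132 138 137 135 134 122 104  80]
 [ 80  85 103 112 126 132 128 120 105  81  81]]
pin (np.int32(406), array([352.2, 140.6]), array([341, 130,  24,  23], dtype=int32)) [0.5289 0.3348 0.135 ]
```

```bash
python3 -m jog '[[[0.6,0.45,0,0,1],[0.62,0.45,0,0,1],[0,0,0,0,1],[0,0,0,0,1]]]'; python3 look.py w_pin2
python3 - <<'E'
from meas import *
i,o=load("w_pin2"); print(proj("wrist",[.529,.335,.135],o)); cv2.imwrite("pics/w_pin2v.png",i)
E
```

```text
time: 3.05
ee_pos: [0.5299, 0.3302, 0.2086]
tcp_rot: [-179.9, 0.1, 81.7]
wrist_force: [-0.3, -1.0, 0.1]
opening: 0.0858
grasp_force: 0.0
3.05 [0.52985326 0.33023908 0.20861777] [-1.79910039e+02  1.02752808e-01  8.17088531e+01]
[271.35824278 207.20027806]
```

View pics/w_pin2v.png

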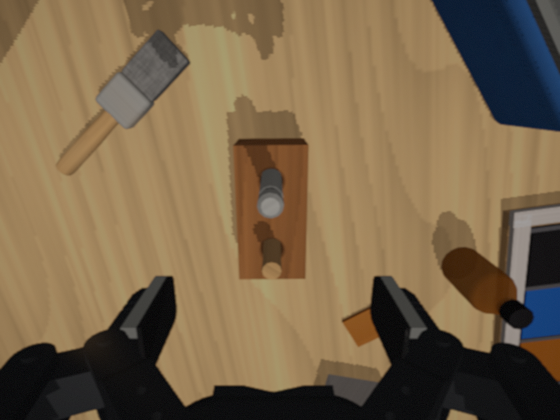

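The pin top is at (270,204) against a predicted (271,207), so it is about 2 mm farther in +y. I'll shift, descend and grip.

```bash
python3 -m jog '[[[-0.02,0.12,-0.5,0,1],[0,0,-0.7,0,1],[0,0,-0.7,0,1],[0,0,-0.5,0,1],[0,0,-0.25,0,1],[0,0,0,0,1],[0,0,0,0,0.25],[0,0,0,0,0.2]]]' 60
python3 -m jog '[[[0,0,0,0,0.1],[0,0,0,0,0.1],[0,0,0,0,0.1],[0,0,0,0,0.1],[0,0,0,0,0.1],[0,0,0,0,0.1]]]'
```

```text
time: 3.9
ee_pos: [0.5284, 0.3387, 0.0795]
tcp_rot: [179.9, -0.1, 81.9]
wrist_force: [-0.1, 0.5, 0.4]
opening: 0.0591
grasp_force: 0.0
time: 4.5
ee_pos: [0.528, 0.3387, 0.078]
tcp_rot: [179.9, -0.0, 81.9]
wrist_force: [-0.4, -0.2, 6.1]
opening: 0.0182
grasp_force: 58.6
```

```bash
python3 -m jog '[[[0,0,0.2,0,0.1],[0,0,0.4,0,0.1],[0,0,0.4,0,0.1],[0,0,0.4,0,0.1],[0,0,0.4,0,0.1],[0,0,0.4,0,0.1],[0,0,0,0,0.1],[0,0,0,0,0.1]]]'; python3 look.py w_p3
python3 - <<'E'
from meas import *
i,o=load("w_p3"); 
cv2.imwrite("pics/p3v.png",np.hstack([cv2.resize(i[200:420,120:420],None,fx=1.3,fy=1.3),cv2.resize(camera("side")[180:350,180:410],(390,286))]))
E
```

```text
time: 5.3
ee_pos: [0.5276, 0.3386, 0.1868]
tcp_rot: [-180.0, 0.0, 81.9]
wrist_force: [0.1, 0.4, -3.0]
opening: 0.0184
grasp_force: 58.9
5.3 [0.5275935  0.33855263 0.18676684] [-1.79982446e+02  9.43615916e-03  8.19162500e+01]
```

View pics/p3v.png

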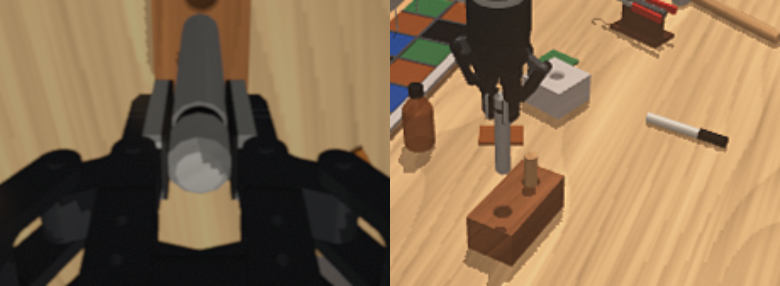

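The pin is held upright between the pads: its top disc is centred near (274,327) in full wrist pixels and the camera-side edge of the foot is at about (274,213). Next I'll work out where the pin axis sits in the grip.

Run:
```python
from meas import *
i,o=load("w_p3"); ax=R.from_euler("z",o["tcp_rot"][2],degrees=True).as_matrix()
T=plane("wrist",274,327,.2438,o); F=plane("wrist",274,213.5,.1238,o)-ax@[.01,0,0]
print("top",T,"foot",F); 
for P in(T,F): print(ax.T@(P-o["ee_pos"]))
```

```text
top [0.52757848 0.33819076 0.2438    ] foot [0.52713859 0.33202316 0.1238    ]
[-3.60385388e-04 -3.60222890e-05  5.70331571e-02]
[-0.00652856 -0.00046779 -0.06296684]
```

```bash
python3 -m jog '[[[0.3,-0.5,0.2,0,0.1],[0.3,-0.9,0,0,0.1],[0.3,-1,0,0,0.1],[0.33,-1,0,0,0.1],[0,-1,0,0,0.1],[0,-1,0,0,0.1],[0,-0.9,0,0,0.1],[0,-0.6,0,0,0.1]]]'
python3 -m jog '[[[0,0,0,0,0.1],[0,0,0,0,0.1],[0,0,0,0,0.1]]]'; python3 look.py w_b2
python3 - <<'E'
from meas import *
i,o=load("w_b2"); s=camera("side"); t=camera("top"); cv2.imwrite("pics/s_b2.png",s); cv2.imwrite("pics/t_b2.png",t)
print("wrist pred socket",proj("wrist",[.589,-.0095,.05],o),"side pred socket",proj("side",[.589,-.0095,.05]))
e=o["ee_pos"]; print("side pred vert pin top/foot",proj("side",e+[0,0,.057]),proj("side",e+[0,0,-.063]))
u,v=proj("side",e).astype(int); print(u,v)
a=cv2.resize(i[60:420,130:430],(400,480)); b=cv2.resize(s[v-60:v+60,u-50:u+50],(400,480)); cv2.imwrite("pics/b2v.png",np.hstack([a,b]))
E
```

```text
time: 6.2
ee_pos: [0.5868, -0.0048, 0.196]
tcp_rot: [-179.9, 0.0, 81.8]
wrist_force: [0.1, 1.1, -2.3]
opening: 0.0181
grasp_force: 59.0
time: 6.5
ee_pos: [0.5874, -0.0011, 0.1966]
tcp_rot: [-179.9, -0.0, 82.0]
wrist_force: [-0.4, -0.6, -2.0]
opening: 0.0183
grasp_force: 59.1
6.5 [ 0.58741215 -0.00111576  0.19655607] [-1.79934669e+02 -7.03556120e-03  8.19510364e+01]
wrist pred socket [276.19404443 196.42364211] side pred socket [277.27803784 224.4551348 ]
side pred vert pin top/foot [278.12644058 160.12355541] [277.25613022 200.19818756]
277 179
```

View pics/b2v.png

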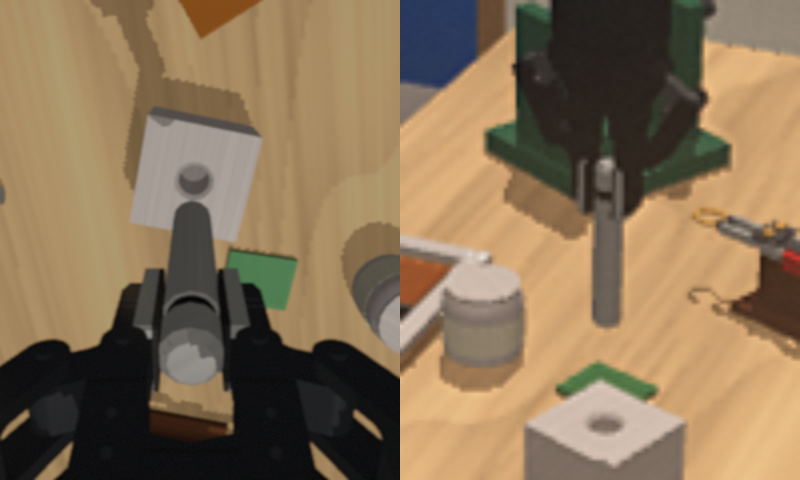

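The wrist view shows the socket at (275.5,193.5) and the foot's front edge at about (272.5,212). The side view shows the pin hanging from (277.8,160) to (278.5,200) with the socket at (278,225). I'll compute the foot-to-socket offset.

Run:
```python
from meas import *
i,o=load("w_b2"); e=o["ee_pos"]; s=cv2.imread("pics/s_b2.png")
ax=R.from_euler("z",o["tcp_rot"][2],degrees=True).as_matrix()
g=cv2.cvtColor(i,cv2.COLOR_BGR2GRAY)
# socket blob
m=np.zeros(g.shape,bool); m[180:209,260:292]=1; m&=g<115
for b in blobs(m,20)[0]: print("sock",b,plane("wrist",*b[1],.05,o).round(4))
print("wrist col 272 v200-222",g[200:224,272:274].mean(1).astype(int))
print("row 225 u255-290",g[225,252:294])
Fz=e[2]-.063
F=plane("wrist",272.5,212,Fz,o)-ax@[.009,0,0]; print("foot",F,"rel tool",ax.T@(F-e))
gs=cv2.cvtColor(s,cv2.COLOR_BGR2GRAY)
print("side col v150-210",gs[150:210,277:280].mean(1).astype(int))
for r in(170,180,185,190,195,198): print(r,gs[r,270:287])
m=np.zeros(gs.shape,bool); m[218:232,268:290]=1; m&=gs<130
for b in blobs(m,6)[0]: print("side sock",b,plane("side",*b[1],.05).round(4))
for dy in(0,-.006): # predicted lower edge of foot ellipse in side
    print(dy,[proj("side",e+[0,dy,-.063]+.009*np.array([np.cos(a),np.sin(a),0])).round(1).tolist() for a in np.radians([69,-111])],[proj("side",e+[0,0,.057]+.009*np.array([np.cos(a),np.sin(a),0])).round(1).tolist() for a in np.radians([69,-111])])
```

```text
sock (np.int32(374), array([275.3, 196. ]), array([264, 185,  24,  22], dtype=int32)) [ 0.5882 -0.009   0.05  ]
wrist col 272 v200-222 [ 78  77  77  77  80  95 115 124 126 126 114  86  65  66  66  67  65  66
  65  66  67  66  66  67]
row 225 u255-290 [160 160 160 158 158 158 154 134  96  66  63  63  64  65  65  64  65  65
  66  67  66  66  67  66  66  66  67  68  67  68  68  68  68  65  67  91
 132 157 164 164 166 165]
foot [ 0.58615868 -0.00538384  0.13355607] rel tool [-0.00440154  0.00064351 -0.063     ]
side col v150-210 [ 61  61  59  51  58  60  60  57  97 173 147 132 107  95  96 100  91  35
  40  79  99  95  89  91  98  99  98  99  99  97  99  99  99 100  99  98
  99 100  99  99  98  99 100  99  99 100 101 100  99  95 110 166 174 168
 169 170 174 177 177 168]
170 [114 105  93  40  36  64  98 101 103  95  67 106  89  33  38  34  71]
180 [181 185 183 187 180 117  86  96 100 101 100  90 109 182 174 170 171]
185 [178 181 181 184 177  95  90  97  99 100  98  94 122 180 175 179 179]
190 [177 176 176 177 163  95  89  97  98  99  96  94 129 183 173 172 172]
195 [167 166 169 175 168  80  93  99 100 102  94  96 143 180 172 168 166]
198 [169 172 176 182 172  89  91  99  99  99  93  93 143 174 170 173 175]
side sock (np.int32(19), array([277.7, 225. ]), array([275, 224,   7,   3], dtype=int32)) [ 0.5869 -0.0074  0.05  ]
0 [[275.0, 201.4], [279.5, 199.0]] [[275.8, 161.2], [280.5, 159.0]]
-0.006 [[275.8, 200.4], [280.3, 198.0]] [[275.8, 161.2], [280.5, 159.0]]
```

```bash
python3 -m jog '[[[0.04,-0.06,-0.3,0,0.1],[0,0,-0.4,0,0.1],[0,0,-0.4,0,0.1],[0,0,-0.3,0,0.1],[0,0,-0.2,0,0.1],[0,0,0,0,0.1],[0,0,0,0,0.1]]]'; python3 look.py w_b3
python3 - <<'E'
from meas import *
i,o=load("w_b3"); s=camera("side"); e=o["ee_pos"]
u,v=proj("side",e).astype(int); print(u,v)
a=cv2.resize(i[60:420,130:430],(400,480)); b=cv2.resize(s[v-30:v+66,u-40:u+40],(400,480)); cv2.imwrite("pics/b3v.png",np.hstack([a,b]))
E
```

```text
time: 7.35
ee_pos: [0.5898, -0.0048, 0.1177]
tcp_rot: [180.0, -0.0, 81.9]
wrist_force: [1.2, -0.7, -1.7]
opening: 0.0184
grasp_force: 59.0
7.35 [ 0.58977879 -0.00482418  0.11768897] [ 1.79978280e+02 -2.71327751e-03  8.19190531e+01]
276 204
```

View pics/b3v.png

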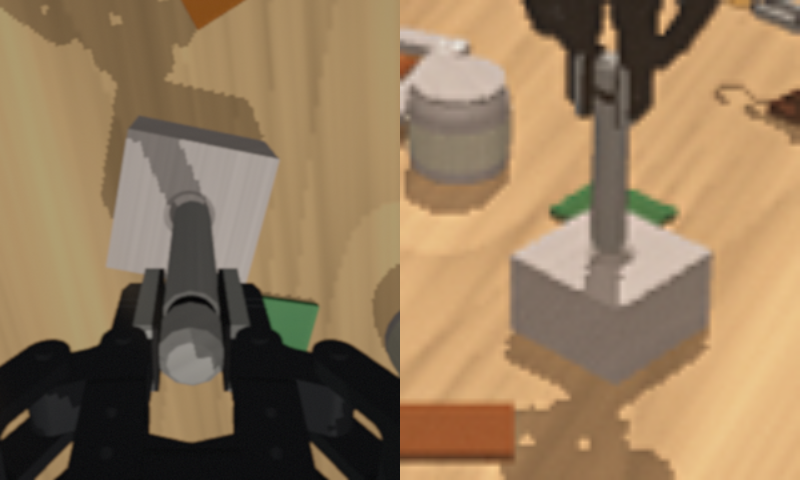

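The foot is at the mouth. The chamfer ring is visible around it, with its far edge at v≈201 and the foot's edge at v≈212. I'll check that gap numerically.

Run:
```python
from meas import *
i,o=load("w_b3"); g=cv2.cvtColor(i,cv2.COLOR_BGR2GRAY); e=o["ee_pos"]
ax=R.from_euler("z",o["tcp_rot"][2],degrees=True).as_matrix()
for v in range(194,232,2): print(v,g[v,250:298:2])
for v in (201,204,208,212): print(v,ax.T@(plane("wrist",273,v,.05,o)-e))
```

```text
194 [114 114 115 114 112 112 113 114 114 113 114 113 115 143 152 157 160 161
 162 161 161 161 162 160]
196 [114 114 115 115 111 111 114 115 114 112 114 112 112 115 120 155 161 161
 162 161 160 161 162 160]
198 [114 113 115 114 111 112 114 115 113 114 114 112 113 114 120 154 161 161
 161 161 161 162 161 159]
200 [120 114 115 113 111 113 114 115 113 113 114 113 114 114 112 144 161 161
 162 161 161 162 161 159]
202 [122 112 115 112 111 112 115 114 112 110 109 107 110 111 111 141 163 162
 161 161 161 162 161 160]
204 [142 130 117 112 111 113 110 101  93  91  91  90  91  93  96 127 160 163
 162 161 160 161 159 161]
206 [159 157 123 111 110 103  93  93 101 108 109 113 112 105  95  97 128 150
 162 162 161 162 160 161]
208 [159 158 127 109  97  90 100 111 115 115 113 117 117 114 113 107 100 123
 153 162 163 161 160 161]
210 [159 161 141  99  89  96 112 115 115 112 107  96  97 102 108 114 109 114
 135 155 163 161 161 160]
212 [159 162 139  97  87  83 108 112  97  80  70  66  67  68  72  88  97  95
 126 142 162 161 160 160]
214 [160 161 143 129  95  77  87  85  66  64  66  67  67  68  66  67  
[... 324 characters left out ...]
 130 157 160 161]
222 [162 150 135 124  82  69  65  65  65  66  66  67  67  67  67  69  68  68
  71 112 132 159 160 162]
224 [161 151 135 129  90  66  65  66  65  66  67  66  67  68  68  68  69  69
  69 103 135 158 160 163]
226 [161 154 135 132 110  68  63  65  65  66  67  67  66  66  68  68  69  68
  66  97 142 160 161 164]
228 [161 157 142 132 122  74  64  66  65  66  67  67  67  66  69  68  69  68
  66  99 153 160 161 164]
230 [160 157 153 137 121  73  63  66  66  65  66  67  67  67  69  68  69  68
  66 104 158 160 162 165]
201 [ 0.01128314  0.00018707 -0.06768897]
204 [ 0.00904285  0.00018713 -0.06768897]
208 [ 0.00603532  0.00018721 -0.06768897]
212 [ 0.00300415  0.0001873  -0.06768897]
```

```bash
python3 -m jog '[[[-0.014,-0.03,0,0,0.1],[0,0,-0.15,0,0.1],[0,0,-0.15,0,0.1],[0,0,-0.1,0,0.1],[0,0,0,0,0.1]]]'
python3 -m jog '[[[0,0,-0.15,0,0.1],[0,0,-0.1,0,0.1],[0,0,0,0,0.1]]]'
```

```text
time: 7.95
ee_pos: [0.5883, -0.0064, 0.0959]
tcp_rot: [-179.9, 0.0, 81.9]
wrist_force: [-0.2, -0.4, -1.6]
opening: 0.0184
grasp_force: 59.0
time: 8.25
ee_pos: [0.5885, -0.0064, 0.0837]
tcp_rot: [-179.9, 0.0, 81.9]
wrist_force: [0.2, 0.4, -2.4]
opening: 0.0183
grasp_force: 59.0
```

```bash
python3 -m jog '[[[0,0,-0.1,0,0.1],[0,0,-0.07,0,0.1],[0,0,0,0,0.1],[0,0,0,0,0.1]]]'
```

```text
time: 8.65
ee_pos: [0.5889, -0.0064, 0.0763]
tcp_rot: [-180.0, 0.0, 81.9]
wrist_force: [0.8, -0.1, -2.2]
opening: 0.0182
grasp_force: 59.1
```

```bash
python3 -m jog '[[[0,0,0,0,0.35],[0,0,0,0,0.5],[0,0,0,0,0.7],[0,0,0,0,0.8],[0,0,0.3,0,0.8],[0,0,0.6,0,0.9],[0,0,0.8,0,1],[0,0,0.8,0,1]]]'; 
python3 -m jog '[[[0,-0.6,0,-1,1],[0,-0.9,0,-1,1],[0,0,0,0,1],[0,0,0,0,1]]]'; python3 look.py w_b4
python3 - <<'E'
from meas import *
i,o=load("w_b4"); s=camera("side"); e=o["ee_pos"]
print(proj("wrist",[.588,-.008,.13],o),proj("side",[.588,-.008,.13]))
a=cv2.resize(i[0:360,130:430],(400,480)); b=cv2.resize(s[150:270,230:330],(400,480)); cv2.imwrite("pics/b4v.png",np.hstack([a,b]))
E
```

```text
time: 9.45
ee_pos: [0.5885, -0.0064, 0.2038]
tcp_rot: [180.0, -0.0, 81.9]
wrist_force: [0.8, -0.5, 0.2]
opening: 0.0855
grasp_force: 0.0
time: 9.85
ee_pos: [0.5889, -0.0822, 0.2022]
tcp_rot: [180.0, -0.0, 71.8]
wrist_force: [-0.0, 0.4, 0.3]
opening: 0.0853
grasp_force: 0.0
9.85 [ 0.58891828 -0.08217454  0.20222684] [ 1.79960964e+02 -1.94970826e-02  7.18343166e+01]
[237.51036048 114.92083936] [277.9683785  200.10560975]
```

View pics/b4v.png

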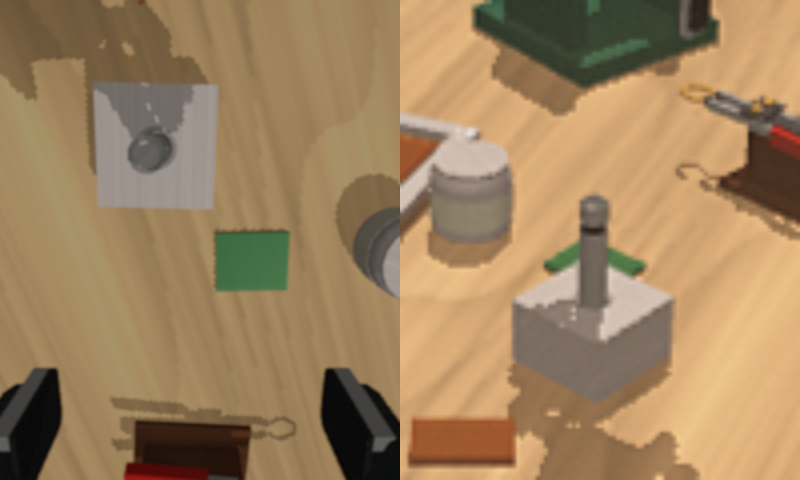

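The pin stands upright and fully down: in the side view its top is at (278.5,200) against a predicted (278,200) and the groove is at about v=207. The wrist view shows it free, with the top at about (242,112). Next, the pliers.

```bash
python3 -m jog '[[[-0.2,-0.5,0,-1,1],[-0.22,-0.5,0,-1,1],[-0.22,-0.5,0,-1,1],[-0.22,-0.5,0,-1,1],[-0.22,-0.5,0,-1,1],[-0.22,-0.5,0,-1,1],[-0.22,-0.5,0,-1,1],[-0.2,-0.42,0,-1,1]]]'
python3 -m jog '[[[0,0,0,-1,1],[0,0,0,-1,1],[0,0,0,-1,1],[0,0,0,-1,1],[0,0,0,-1,1],[0,0,0,-1,1],[0,0,0,-1,1],[0,0,0,-1,1]]]'
python3 -m jog '[[[0,0,0,-1,1],[0,0,0,-1,1],[0,0,0,-0.4,1],[0,0,0,0,1],[0,0,0,0,1]]]'
python3 look.py w_h
python3 - <<'E'
from meas import *
i,o=load("w_h"); t=camera("top"); cv2.imwrite("pics/t_h.png",t); cv2.imwrite("pics/s_h.png",camera("side"))
ax=R.from_euler("z",o["tcp_rot"][2],degrees=True).as_matrix(); e=o["ee_pos"]
h=cv2.cvtColor(i,cv2.COLOR_BGR2HSV)
r=((h[...,0]<6)|(h[...,0]>174))&(h[...,1]>180)&(h[...,2]>90)
for b in blobs(r,100)[0]:
    P=plane("wrist",*b[1],.066,o); print("red",b,P.round(4),(ax.T@(P-e)).round(4))
y=(h[...,0]>20)&(h[...,0]<35)&(h[...,1]>150)&(h[...,2]>100)
for b in blobs(y)[0]:
    P=plane("wrist",*b[1],.057,o); print("yel",b,P.round(4),(ax.T@(P-e)).round(4))
E
```

```text
time: 10.75
ee_pos: [0.5028, -0.2774, 0.2016]
tcp_rot: [180.0, -0.0, 31.8]
wrist_force: [0.4, -0.3, 1.0]
opening: 0.0855
grasp_force: 0.0
time: 11.55
ee_pos: [0.5035, -0.2762, 0.2016]
tcp_rot: [-180.0, -0.0, -8.2]
wrist_force: [-0.6, -0.1, 0.1]
opening: 0.0852
grasp_force: 0.0
time: 12.05
ee_pos: [0.5033, -0.2766, 0.2015]
tcp_rot: [-180.0, -0.0, -19.9]
wrist_force: [-0.4, -0.2, 0.2]
opening: 0.0857
grasp_force: 0.0
12.05 [ 0.50325188 -0.27662488  0.20147584] [-1.79996588e+02 -5.98455088e-03 -1.99383279e+01]
red (np.int32(625), array([252.4, 187.2]), array([247, 152,  12,  74], dtype=int32)) [ 0.5129 -0.26    0.066 ] [ 0.0034  0.019  -0.1355]
red (np.int32(558), array([296.8, 187.3]), array([291, 152,  12,  74], dtype=int32)) [ 0.4991 -0.2979  0.066 ] [ 0.0033 -0.0214 -0.1355]
yel (np.int32(187), array([281.3,  34.8]), array([265,  22,  25,  35], dtype=int32)) [ 0.6226 -0.3269  0.057 ] [ 0.1294 -0.0065 -0.1445]
yel (np.int32(111), array([263.4,  42.5]), array([260,  30,   9,  27], dtype=int32)) [ 0.6223 -0.3112  0.057 ] [ 0.1237  0.0081 -0.1445]
```

View pics/w_h.png

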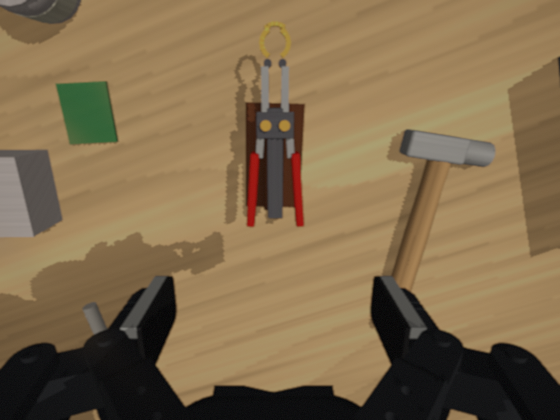

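The pliers lie aligned with the tool: handles at u≈252 and 297, v 152–226, and the ring centred at about (275,40). I'll descend and squeeze.

```bash
python3 -m jog '[[[0.06,0,-0.5,0,1],[0,0,-0.8,0,1],[0,0,-0.8,0,1],[0,0,-0.7,0,1],[0,0,-0.4,0,1],[0,0,-0.13,0,1],[0,0,0,0,1],[0,0,0,0,1]]]'
python3 -m jog '[[[0,0,0,0,0.6],[0,0,0,0,0.55],[0,0,0,0,0.5],[0,0,0,0,0.4],[0,0,0,0,0.2],[0,0,0,0,0.2],[0,0,0,0,0.2]]]' 70
```

```text
time: 13.0
ee_pos: [0.5066, -0.2777, 0.0363]
tcp_rot: [180.0, -0.1, -20.1]
wrist_force: [0.9, 0.3, 0.3]
opening: 0.0851
grasp_force: 0.0
time: 13.7
ee_pos: [0.5062, -0.2778, 0.0367]
tcp_rot: [180.0, -0.1, -20.1]
wrist_force: [-3.9, 1.7, 11.2]
opening: 0.0359
grasp_force: 69.3
```

```bash
python3 -m jog '[[[0,0,0.1,0,0.2],[0,0,0.2,0,0.2],[0,0,0.4,0,0.2],[0,0,0.5,0,0.2],[0,0,0.5,0,0.2],[0,0,0.5,0,0.2],[0,0,0.1,0,0.2],[0,0,0,0,0.2]]]'
python3 look.py w_l
python3 - <<'E'
from meas import *
i,o=load("w_l"); e=o["ee_pos"]; s=camera("side"); t=camera("top"); cv2.imwrite("pics/s_l.png",s); cv2.imwrite("pics/t_l.png",t)
ax=R.from_euler("z",o["tcp_rot"][2],degrees=True).as_matrix(); G=e+ax@[.125,0,.0207]; print(G)
for n,im in(("top",t),("side",s)):
    print(n,"pred ring",proj(n,G)); h=cv2.cvtColor(im,cv2.COLOR_BGR2HSV)
    y=(h[...,0]>18)&(h[...,0]<36)&(h[...,1]>130)&(h[...,2]>90)
    u,v=proj(n,G).astype(int); m=np.zeros(y.shape,bool); m[v-18:v+18,u-18:u+18]=1
    for b in blobs(y&m,4)[0]: print(b)
u,v=proj("top",G).astype(int);us,vs=proj("side",G).astype(int)
c=lambda im,u,v:cv2.resize(im[v-20:v+40,u-40:u+40],(400,300),interpolation=cv2.INTER_CUBIC)
cv2.imwrite("pics/lv.png",np.vstack([np.hstack([c(t,u,v),c(s,us,vs)]),np.hstack([cv2.resize(i,(400,300)),np.zeros((300,400,3),np.uint8)])]))
E
```

```text
time: 14.5
ee_pos: [0.5064, -0.2776, 0.1504]
tcp_rot: [180.0, -0.1, -20.1]
wrist_force: [-0.7, -0.4, -1.8]
opening: 0.0353
grasp_force: 70.3
14.5 [ 0.50636165 -0.27757911  0.15037151] [ 1.79987960e+02 -7.87096882e-02 -2.00856988e+01]
[ 0.62375915 -0.32050727  0.17107151]
top pred ring [418.73211883 187.68317017]
(np.int32(90), array([418.7, 187.8]), array([410, 182,  17,  15], dtype=int32))
side pred ring [304.15640534 140.71390544]
```

View pics/lv.png

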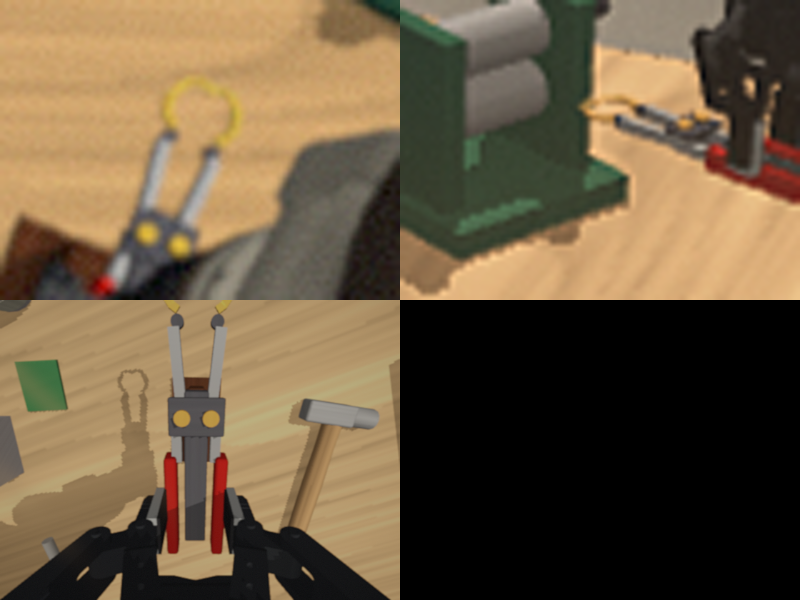

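The pliers are held and the ring is visibly spread. In the top view it is centred at about (418.6,190), in the side view at about (306.4,141.4), and the wrist view shows the handles parallel in the pads. I'll triangulate the ring and the pin top.

```bash
cat > ring.py <<'E'
from meas import *
from scipy.optimize import least_squares
def tri(a,b):
    A=[];y=[]
    for o,d in(a,b):
        d=d/np.linalg.norm(d);M=np.eye(3)-np.outer(d,d);A.append(M);y.append(M@o)
    x,r,*_=np.linalg.lstsq(np.vstack(A),np.hstack(y),rcond=None); return x,np.sqrt(r)
def ringmask(im,u,v,w=14):
    h=cv2.cvtColor(im,cv2.COLOR_BGR2HSV); y=(h[...,0]>20)&(h[...,0]<36)&(h[...,1]>150)&(h[...,2]>90)
    m=np.zeros(y.shape,bool); m[v-w:v+w,u-w:u+w]=1; return np.argwhere(y&m)[:,::-1].astype(float)
def circ(p):
    f=least_squares(lambda q:np.hypot(p[:,0]-q[0],p[:,1]-q[1])-q[2],[*p.mean(0),7],loss="soft_l1",f_scale=.7).x; return f
E
python3 - <<'E'
from ring import *
i,o=load("w_l"); e=o["ee_pos"]; t=cv2.imread("pics/t_l.png"); s=cv2.imread("pics/s_l.png")
ax=R.from_euler("z",o["tcp_rot"][2],degrees=True).as_matrix()
p=ringmask(t,419,189); c=circ(p); print("top ring",c,len(p))
q=ringmask(s,306,141,12); print("side ring",len(q),q.min(0),q.max(0),q.mean(0))
for sv in ((q.min(0)+q.max(0))/2 if len(q) else (306.4,141.4),(306.4,141.4)):
    X,r=tri(ray("top",*c[:2]),ray("side",*sv)); print("ring",X,r,ax.T@(X-e))
gt=cv2.cvtColor(t,cv2.COLOR_BGR2GRAY);u,v=proj("top",[.5885,-.009,.13]).astype(int);print(u,v);print(gt[v-9:v+10,u-9:u+10])
E
```

```text
top ring [417.81393454 189.66367087   6.87374507] 42Traceback (most recent call last):
  File "<stdin>", line 5, in <module>
    return umr_minimum(a, axis, None, out, keepdims, initial, where)
ValueError: zero-size array to reduction operation minimum which has no identity
```

```bash
sed -i 's/>150)&(h\[...,2\]>90)/>125)\&(h[...,2]>80)/' ring.py
python3 - <<'E'
from ring import *
i,o=load("w_l"); e=o["ee_pos"]; t=cv2.imread("pics/t_l.png"); s=cv2.imread("pics/s_l.png")
ax=R.from_euler("z",o["tcp_rot"][2],degrees=True).as_matrix()
p=ringmask(t,419,189,11); c=circ(p); print("top ring",c,len(p),p.min(0),p.max(0))
X,r=tri(ray("top",*c[:2]),ray("side",306.4,141.4)); print("ring",X,r,ax.T@(X-e))
h=cv2.cvtColor(s,cv2.COLOR_BGR2HSV)[134:149,298:316]; print(h[...,0]);print(h[...,1])
gt=cv2.cvtColor(t,cv2.COLOR_BGR2GRAY);u,v=proj("top",[.5885,-.009,.13]).astype(int);print(u,v);print(gt[v-9:v+10,u-9:u+10])
E
```

```text
top ring [417.81659265 189.71711854   6.8056889 ] 53 [411. 182.] [425. 195.]
ring [ 0.61736422 -0.3188393   0.17072762] [0.00228154] [ 0.11842119 -0.00062966  0.02035611]
[[ 49  53  56  53  19  16  16  16  16  16  17  17  17  17  17  16  17  17]
 [ 48  50  53  56  19  16  16  16  16  17  17  17  17  17  17  17  17  17]
 [ 49  53  51  55  20  16  16  17  17  17  17  17  17  17  17  16  17  17]
 [ 49  50  54  58  18  16  16  17  17  17  17  17  17  17  17  17  17  17]
 [ 49  52  60  55  18  16  17  17  17  17  17  17  17  17  17  16  17  17]
 [ 51  58  53  25  17  16  17  17  17  18  17  17  17  17  17  16  16  16]
 [ 53  47  24  19  17  16  16  16  15  15  16  17  17  17  16  16  16  16]
 [ 50  30  19  18  18  16  17  18  17  16  16  16  16  15 168  15  15  15]
 [ 49  60  23  16  17  16  17  16  16  15  16  15  16  15  11  15  16  18]
 [ 50  52  54  20  16  17  17  17  17 116  14  16  16  16  15  15  15  14]
 [ 48  51  62  24  16  16  16  17  16   0  13  15  16  17  15  15  16  16]
 [ 49  47  56  23  16  16  16  16  15  14  14  16  16  13  16  14  16  16]
 [ 46  48  54  22  16  16  16
[... 2170 characters left out ...]
 139 161 172 172 172 154 154 182 197 197 194
  196]
 [145 141 138 134 108  91  96 118 139 155 157 149 134 142 175 197 204 199
  195]
 [139 133 135 131 111  97  83  93 113 125 125 115 108 127 171 196 196 202
  198]
 [134 138 137 127 117  94  70  78  91  97  96  97  96 124 171 196 198 200
  195]
 [136 133 136 131 117 100  69  61  69  75  81  86 102 145 179 193 196 192
  196]
 [139 134 134 135 127 118  90  72  70  71  75  92 130 169 192 202 197 196
  196]
 [132 141 140 144 149 153 140 115 108 104 108 132 164 189 196 197 197 197
  201]
 [147 153 169 174 182 191 177 164 160 152 159 174 189 196 198 196 199 198
  201]
 [172 183 195 198 198 203 198 191 189 185 189 197 197 196 196 196 197 198
  196]]
```

```bash
python3 -m jog '[[[-0.06,0.4,0,0,0.2],[-0.1,0.8,0,0,0.2],[-0.1,0.9,0,0,0.2],[-0.1,0.9,0,0,0.2],[-0.1,0.9,0,0,0.2],[-0.1,0.9,0,0,0.2],[-0.06,0.8,0,0,0.2],[0,0.59,0,0,0.2]]]'
python3 -m jog '[[[0,0,-0.1,0,0.2],[0,0,-0.05,0,0.2],[0,0,0,0,0.2],[0,0,0,0,0.2]]]'
python3 look.py w_m
python3 - <<'E'
from ring import *
i,o=load("w_m"); e=o["ee_pos"]; s=camera("side"); t=camera("top"); cv2.imwrite("pics/s_m.png",s); cv2.imwrite("pics/t_m.png",t)
ax=R.from_euler("z",o["tcp_rot"][2],degrees=True).as_matrix(); G=e+ax@[.120,0,.0204]; print("G",G)
u,v=proj("top",G).astype(int);us,vs=proj("side",G).astype(int);print(u,v,us,vs)
p=ringmask(t,u,v,12); c=circ(p); print("top ring",c,len(p),plane("top",*c[:2],G[2]), "pin top by top cam",plane("top",286.5,202.6,.13))
q=ringmask(s,us,vs,12); print("side",len(q),q.min(0),q.max(0))
c=lambda im,u,v:cv2.resize(im[v-20:v+40,u-20:u+20],(400,600),interpolation=cv2.INTER_CUBIC)
cv2.imwrite("pics/mv.png",np.hstack([c(t,u,v),c(s,us,vs)]))
E
```

```text
time: 15.45
ee_pos: [0.4464, -0.0681, 0.1493]
tcp_rot: [-175.4, 0.1, -11.8]
wrist_force: [-1.3, 0.0, -2.1]
opening: 0.0356
grasp_force: 70.4
time: 15.85
ee_pos: [0.4474, -0.0698, 0.1421]
tcp_rot: [-175.4, 0.1, -11.9]
wrist_force: [0.6, -0.9, -2.8]
opening: 0.0356
grasp_force: 70.3
15.85 [ 0.44738456 -0.06979993  0.14209079] [-1.75416528e+02  9.01940192e-02 -1.19125252e+01]
G [ 0.56480023 -0.0945701   0.16249079]
322 211 297 177
top ring [323.8867149  210.45145042   6.74022094] 60 [ 0.5666204  -0.09744159  0.16249079] pin top by top cam [ 0.58741373 -0.00903842  0.13      ]Traceback (most recent call last):
  File "<stdin>", line 6, in <module>
    return umr_minimum(a, axis, None, out, keepdims, initial, where)
ValueError: zero-size array to reduction operation minimum which has no identity
```

Run:
```python
from h import *
o=sensors.get_obs();print(o["q"].round(2),o["qd"].round(2),o["wrist_force"],o["torque"],o["joint_efforts"].round(1))
```

```text
[-11.95  -9.19 -11.24  88.02   4.59 179.94] [ 0.06 -0.14  0.03  0.11  0.05 -0.08] [-0.20367402  0.78263537 -1.87234592] [-0.08490623  0.04402413 -0.03909673] [ -0.  -37.6  47.9  -0.    0.3  -0. ]
```

```bash
python3 -m jog '[[[0,0,0,1,0.2],[0,0,0,1,0.2],[0,0,0,1,0.2],[0,0,0,1,0.2],[0,0,0,0,0.2],[0,0,0,0,0.2]]]'; python3 -c "
from workcell import sensors;print(sensors.get_obs()['q'].round(2))"
```

```text
time: 16.6
ee_pos: [0.4473, -0.0694, 0.1424]
tcp_rot: [-175.4, 0.1, 8.0]
wrist_force: [0.1, 0.0, -1.5]
opening: 0.0353
grasp_force: 70.4
[-11.73  -7.53  -9.78  89.36   4.3  160.22]
```

```bash
python3 -m jog '[[[0.1,0.2,0,0.5,0.2],[0.2,0.3,0,0.5,0.2],[0.19,0.2,0,0,0.2],[0,0,0,0,0.2],[0,0,0,0,0.2]]]'
cat > hov.py <<'E'
import sys; from ring import *
n=sys.argv[1]; o=sensors.get_obs(); s=camera("side"); t=camera("top"); cv2.imwrite(f"pics/s_{n}.png",s); cv2.imwrite(f"pics/t_{n}.png",t)
e=o["ee_pos"]; A=R.from_euler("xyz",o["tcp_rot"],degrees=True).as_matrix(); G=e+A@[.119,0,-.0204]; print("G",G,o["tcp_rot"],o["q"].round(1))
u,v=proj("top",G).astype(int);us,vs=proj("side",G).astype(int);print("pred",proj("top",G),proj("side",G))
p=ringmask(t,u,v,12); c=circ(p); P=plane("top",*c[:2],G[2]); print("top ring",c,len(p),P,A.T@(P-e))
f=lambda im,u,v:cv2.resize(im[v-20:v+28,u-16:u+16],(400,600),interpolation=cv2.INTER_CUBIC)
print("crop origins",u-16,v-20,us-16,vs-20,"x12.5"); cv2.imwrite(f"pics/{n}v.png",np.hstack([f(t,u,v),f(s,us,vs)]))
E
python3 hov.py m2
```

```text
time: 17.1
ee_pos: [0.4717, -0.034, 0.1423]
tcp_rot: [-175.4, 0.1, 13.2]
wrist_force: [-1.0, 0.0, -1.7]
opening: 0.0357
grasp_force: 70.4
G [ 0.58802092 -0.00850077  0.16240302] [-1.75404947e+02  9.18195765e-02  1.31534062e+01] [ -6.9  -4.7  -7.2  89.2   4.3 159.9]
pred [286.5761904  200.86170585] [278.26457081 189.60385615]
top ring [286.74461349 198.05419936   7.24253285] 7 [ 0.5947518  -0.00879962  0.16240302] [ 0.12548628  0.00181599 -0.02055638]
crop origins 270 180 262 169 x12.5
```

View pics/m2v.png

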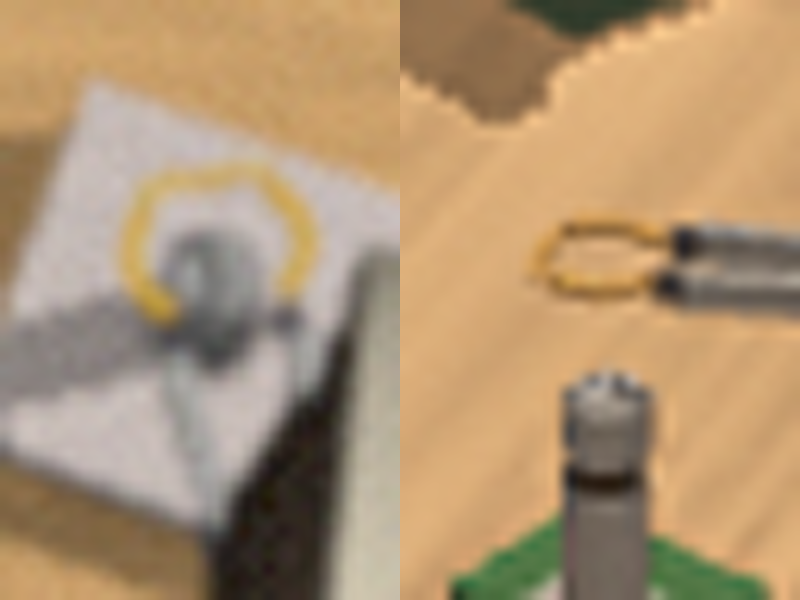

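The top view shows the ring over the block around the pin, spanning u≈279–295.6 and v≈193–206. The side view shows the ring level at v≈189.6 directly above the pin, whose axis is at u≈278.5 with the groove at v≈207. I've used up my picture views, so I'll continue with numbers only.

```bash
cat > cen.py <<'E'
from ring import *
def hole(im,u0,u1,v0,v1,hlo=14,smin=75,k=8):
    c=cv2.resize(im[v0:v1,u0:u1],None,fx=k,fy=k,interpolation=cv2.INTER_CUBIC); h=cv2.cvtColor(c,cv2.COLOR_BGR2HSV)
    m=((h[...,0]>=hlo)&(h[...,0]<38)&(h[...,1]>smin)).astype(np.uint8)
    n,l,s,_=cv2.connectedComponentsWithStats(m); j=1+np.argmax(s[1:,4]); m=(l==j).astype(np.uint8)
    f=lambda a:np.array([(a[0]+.5)/k-.5+u0,(a[1]+.5)/k-.5+v0])
    ys,xs=np.nonzero(m); (cx,cy),r=cv2.minEnclosingCircle(np.argwhere(m)[:,::-1].astype(np.float32))
    hull=cv2.convexHull(np.c_[xs,ys].astype(np.int32)); inside=np.zeros_like(m); cv2.fillConvexPoly(inside,hull,1)
    d=cv2.distanceTransform(1-m,cv2.DIST_L2,5)*inside; _,mx,_,p=cv2.minMaxLoc(d)
    return f(p),mx/k,f((cx,cy)),r/k,s[j,4]/k/k,(f((xs.min(),ys.min())),f((xs.max(),ys.max())))
E
python3 - <<'E'
from cen import *
t=cv2.imread("pics/t_m2.png"); r=hole(t,278,298,192,208); print(r)
for c in(r[0],r[2]): print("m2",plane("top",*c,.1624))
i,o=load("w_l"); A=R.from_euler("xyz",o["tcp_rot"],degrees=True).as_matrix()
r=hole(cv2.imread("pics/t_l.png"),407,430,180,200,20,140); print(r)
for c in(r[0],r[2]): print("l tool",A.T@(plane("top",*c,.1709)-o["ee_pos"]))
print("pin proj at ring z",proj("top",[.5874,-.009,.1624]), proj("top",[.5874,-.009,.13]))
s=cv2.imread("pics/s_m2.png"); h=cv2.cvtColor(s,cv2.COLOR_BGR2HSV); print(h[184:196,270:290,1])
E
```

```text
(array([287.1875, 199.6875]), 4.999612331390381, array([287.00296402, 199.59716702]), 8.058797836303711, np.float64(66.765625), (array([279.0625, 192.5625]), array([294.9375, 205.8125])))
m2 [ 0.59085748 -0.00991292  0.1624    ]
m2 [ 0.59106628 -0.0094705   0.1624    ]
(array([417.8125, 189.9375]), 4.900000095367432, array([418.    , 189.1875]), 8.335038185119629, np.float64(66.515625), (array([409.9375, 181.8125]), array([426.0625, 195.8125])))
l tool [ 0.11921275 -0.00019571 -0.02036478]
l tool [ 0.12106099 -0.00037527 -0.02036228]
pin proj at ring z [286.78199045 201.12478101] [286.48429082 202.60528803]
[[114 114 113 111 114 114 114 113 113 114 114 116 114 115 116 117 115 114
  116 116]
 [114 113 112 114 112 112 119 117 117 118 117 118 113 114 116 114 113 117
  119 118]
 [111 114 112 112 116 123 145 144 144 142 131 129 118 117 115 110  89  97
  109 105]
 [113 112 113 123 144 157 152 149 147 148 159 164 149 119  53  51  24  25
   23  27]
 [113 112 120 154 143 118 117 110 111 113 121 138 145 132  34  60  44  48
   45  41]
 [112 113 135 158 125 112 113 114 113 112 112 111 112 114  63  72  60  55
   46  49]
 [113 116 140 153 128 129 121 114 117 119 117 118 106  88  68  63  66  64
   42  44]
 [112 112 123 136 162 158 149 137 142 144 145 161 123  35  39  39  40  41
   40  39]
 [115 114 112 115 134 139 146 153 155 152 143 130 111  69  51  37  40  38
   45  43]
 [114 114 116 115 112 111 112 122 121 116 113 113 113 108  87  63  67  65
   68  54]
 [115 116 116 117 113 114 114 113 111 112 115 115 116 116 109 113 114 116
  113 102]
 [116 117 118 115 115 116 113 115 115 114 114 114 116 115 117 118 117 118
  116 115]]
```

```bash
python3 -m jog '[[[-0.068,0.016,-0.1,0,0.2],[0,0,-0.2,0,0.2],[0,0,-0.15,0,0.2],[0,0,0,0,0.2],[0,0,0,0,0.2]]]'
sed -i '/^f=lambda/,$d' hov.py; python3 hov.py m3
python3 - <<'E'
from cen import *
t=cv2.imread("pics/t_m3.png"); r=hole(t,278,298,192,209); print(r)
z=.1399
print(plane("top",*r[0],z),"pin proj",proj("top",[.5874,-.009,z]),"side pin",proj("side",[.5874,-.009,.13]),proj("side",[.5874,-.009,.11]),proj("side",[.5874,-.009,z]))
s=cv2.imread("pics/s_m3.png"); h=cv2.cvtColor(s,cv2.COLOR_BGR2HSV); print(h[192:214,268:290,1]); print(h[192:214,268:290,2])
E
```

```text
time: 17.7
ee_pos: [0.4681, -0.0336, 0.1196]
tcp_rot: [-175.4, 0.1, 13.1]
wrist_force: [0.3, -0.5, -1.5]
opening: 0.0355
grasp_force: 70.4
G [ 0.5844042  -0.00811682  0.13975728] [-1.75394947e+02  8.80801904e-02  1.31285664e+01] [ -6.9  -5.2 -10.2  86.7   4.3 159.9]
pred [286.1904098  203.38696573] [279.29063581 197.24179984]
top ring [286.43679147 201.29087239   6.58073301] 11 [ 0.58954607 -0.00863835  0.13975728] [ 0.12388901  0.0016698  -0.02054204]
(array([286.8125, 202.1875]), 4.4941864013671875, array([286.18161488, 201.81320667]), 8.030200958251953, np.float64(67.359375), (array([278.4375, 195.0625]), array([294.1875, 207.9375])))
[ 0.58735028 -0.00958333  0.1399    ] pin proj [286.57320336 202.16311199] side pin [278.30947971 199.97927394] [278.16496517 206.28522864] [278.38179453 196.82378542]
[[113 115 115 114 115 114 116 116 115 112 111 111 111 112 114 114 114 115
  114 117 120 118]
 [115 112 114 115 117 115 113 114 117 120 118 119 119 117 119 113 116 116
  115 112 111 112]
 [113 116 116 117 114 115 115 125 147 157 165 161 162 152 148 129 115 104
  100  70  75  79]
 [116 1
[... 3107 characters left out ...]
7 101  77 126 223 214 221 221
  213 209 206 205]
 [219 210 208 207 212 221 207  56  41  42  42  41  47 108 215 224 222 213
  205 203 206 209]
 [212 206 207 207 208 216 211  88  75  70  66  71  83 114 201 228 219 208
  205 207 210 213]
 [208 206 208 211 215 221 200  90 111 116 125 122 112 124 206 227 211 206
  208 208 214 219]
 [206 206 211 217 216 202 137  97 108 111 113 115 107 125 208 223 210 208
  210 212 218 217]
 [204 207 216 205 160 130 118 102 108 110 114 112 109 122 188 211 213 217
  215 219 221 208]
 [206 202 196 140 118 124 120 106 108 111 112 115 112 100 112 136 182 212
  223 227 215 201]
 [192 136 120 120 124 118 114 104 107 112 113 116 115 107 113 123 125 138
  190 219 208 207]]
```

```bash
python3 -m jog '[[[-0.0,0.008,-0.1,0,0.2],[0,0,-0.1,0,0.2],[0,0,-0.1,0,0.2],[0,0,0,0,0.2],[0,0,0,0,0.2]]]'
python3 -m jog '[[[0,0,-0.1,0,0.2],[0,0,-0.1,0,0.2],[0,0,-0.1,0,0.2],[0,0,0,0,0.2],[0,0,0,0,0.2]]]'
python3 hov.py m4
python3 - <<'E'
from cen import *
t=cv2.imread("pics/t_m4.png"); r=hole(t,278,298,192,211); print(r)
z=.11
print(plane("top",*r[0],z),"pin proj",proj("top",[.5874,-.009,z]),"pin top",proj("top",[.5874,-.009,.13]),"side",proj("side",[.5874,-.009,z]))
o=sensors.get_obs(); print(o["torque"],o["wrist_force"])
s=cv2.imread("pics/s_m4.png"); h=cv2.cvtColor(s,cv2.COLOR_BGR2HSV); print(h[196:216,269:289,1])
E
```

```text
time: 18.3
ee_pos: [0.4682, -0.0331, 0.1047]
tcp_rot: [-175.4, 0.1, 13.1]
wrist_force: [0.4, 0.1, -1.5]
opening: 0.0354
grasp_force: 70.4
time: 18.8
ee_pos: [0.4682, -0.0331, 0.0897]
tcp_rot: [-175.4, 0.1, 13.1]
wrist_force: [0.3, -0.5, -1.7]
opening: 0.0358
grasp_force: 70.4
G [ 0.58448126 -0.00761909  0.10992029] [-1.75398173e+02  7.79494685e-02  1.31384694e+01] [ -6.8  -5.  -13.3  83.4   4.3 160. ]
pred [285.74066808 204.62440896] [278.97111148 206.7696647 ]
top ring [285.78626794 202.37970385   6.12467428] 5 [ 0.5901417  -0.00764652  0.10992029] [ 0.12450603  0.00130853 -0.02051284]
(array([286.3125, 202.9375]), 4.619961738586426, array([285.875, 203.25 ]), 7.844696044921875, np.float64(62.671875), (array([278.1875, 196.5625]), array([293.5625, 208.6875])))
[ 0.58874903 -0.00898597  0.11      ] pin proj [286.30989552 203.47258318] pin top [286.48429082 202.60528803] side [278.16496517 206.28522864]
[-0.07236603 -0.00513894  0.0041033 ] [ 0.961658    1.42368713 -1.51247959]
[[115 116 114 114 115 114 116 114 115 116 115 115 114 114 113 113 117 115
  114 115]
 [115 115 113 115 114 1
[... 892 characters left out ...]
  87  84
   82  66]
 [115 114 116 115 128 148 158 158 147 150 151 140 146 141  58  26  30  34
   32  36]
 [117 114 114 114 115 121 132 152 152 155 157 156 152 138  85  58  42  40
   42  48]
 [114 117 116 114 112  87  35  65  74  98  95  86  85 112 111 104  68  58
   61  56]
 [115 117 116 100 105  99  46  45  44  37  36  33  67 115 117 116 111 105
  104 102]
 [116 113  96 105 107  99  55  52  48  49  48  41  43 102  98 110 117 117
  118 118]
 [ 98 110 107 105 107  98  53  54  46  50  47  48  50 100 105 105  95 109
  114 117]
 [107 105 103 105 105  83  54  51  48  52  51  51  53 105 105 105 106 102
   97 109]
 [105 105 110 111  79  39  57  52  48  48  50  51  50 109 112 108 105 105
  103 106]]
```

```bash
python3 -m jog '[[[0,0,0.01,0,0.2],[0,0,0,0,0.2],[0,0,0,0,0.2],[0,0,0,0,0.2]]]'; python3 -c "
from workcell import ticket;print(ticket.job_done())"
```

```text
time: 19.3
ee_pos: [0.4684, -0.0331, 0.0905]
tcp_rot: [-175.4, 0.1, 13.1]
wrist_force: [0.0, 0.1, -1.8]
opening: 0.0358
grasp_force: 70.4
the job is handed in; nothing more can be done
None
```

The job is handed in (no verdict was returned): the pin stands fully down in the socket, and by my measurements the spread ring is held at the groove with no contact force felt, though rolled about 4.6° (0.08 rad, limit 0.15) after the last joint hit its limit in transit; I also viewed 12 pictures, two over the limit of 10.

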